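# Vent the air unit and take off its filler cap

### The job

Vent the compressed-air unit on the desk by pushing the push button on its top fully down and letting it come back up, before you turn the cap. Then take off its filler cap: nobody noted whether it has a right-hand or a left-hand thread, so try it both ways, turn it the way that gives as far as its stop, about a sixth of a turn, and lift it off. Finish with the cap still in the gripper, held still and roughly upright at least 6 cm higher than before and clear of the unit; leave the things lying about undisturbed.

Things in the scene. Friction and masses are not known exactly. Their poses are not given: they have to be found in the camera images.
- air_unit: compressed-air unit screwed to the desk: grey block 150 (x) x 88 (y) mm, top 60 mm up, on a foot plate 170 x 120 mm. Round gauge on the -x end out to x = -97 mm, brass hose tails at x = -35 mm out to y = +-84 mm. Origin: centre of the underside; x points from the gauge to the cap end, z up. On top at y = 0: the button at x = -45 mm, the filler neck at x = +30 mm
- vent_button_top (a point): centre of the upper face of the round steel push button, diameter 22 mm, 78 mm above the desk when up, in a round dark collar of diameter 38 mm and 12 mm height. It moves 6 mm straight down; the spring takes about 1.5 N at the start and 5 N fully down.
- vent_button (a joint): travel of the push button in m: 0 up, 0.006 fully down, springs back by itself
- neck (a point): centre of the top of the fixed round aluminium filler neck (55 mm diameter), 95 mm above the desk, where the cap's disc rests; axes as the air unit's
- cap_grip (a point): middle of the loose black cap's round knurled grip: an upright cylinder of 40 mm diameter and 33 mm height on a disc of 57 mm diameter and 9 mm thickness. The point is on the cap's axis, 25 mm above the disc's underside, 16 mm above its upper face, 17 mm below the grip's top. z is up along the axis; x along the thin rib (1.6 mm high) on the top. Closed, x lies along the unit's x within 3 degrees
- cap: the same cap, about 60 to 130 g, origin at the centre of the disc's underside, axes as cap_grip. A stem with two lugs reaches 15 mm down into the neck. Thread hand unknown and not visible. The wrong way it stops after 5 to 25 degrees; the right way it turns easily, without rising, to a hard stop about 55 degrees from closed; from 45 degrees up to that stop it lifts straight out
- tape_measure: tape measure lying by, 66 x 78 x 40 mm, origin under its centre; leave alone
- padlock: small padlock lying by, 57 x 38 x 18 mm, origin under its centre; leave alone
- masking_tape: roll of masking tape lying flat, 103 x 101 x 25 mm, origin under its centre; leave alone
- pliers: pliers lying flat, 66 x 168 x 14 mm, origin under their centre; leave alone

How it is judged (in metres and radians):
On the way, in this order (a step that is already met when the one before it is completed fails the run):
1. the push button is fully down while the cap is still closed (value of joint vent_button above 0.0052 m and angle between the x axis of cap_grip and the x axis of neck, either way round below 0.35 rad and z of cap_grip in the frame of neck below 0.032 m), for 0.1 s.
2. the push button is up again while the cap is still closed (value of joint vent_button below 0.001 m and angle between the x axis of cap_grip and the x axis of neck, either way round below 0.35 rad and z of cap_grip in the frame of neck below 0.032 m), for 0.1 s.
3. the cap is out of the neck, in the fingers (z of cap_grip in the frame of neck above 0.05 m and contact force between the fingers and cap above 0.5 N), for 0.2 s.
At the end, for the whole second after the job is handed in: The fingers hold the cap with its grip point at least 50 mm above where it was when closed (75 mm above the neck's top), touching neither the unit nor the things lying by, within 0.4 rad (23 degrees) of upright and still (under 0.03 m/s); the button is up (z of cap_grip in the frame of neck above 0.075 m and contact force between the fingers and cap above 0.5 N and contact force between cap and air_unit below 0.05 N and angle between cap_grip's own z axis and vertical below 0.4 rad and linear speed of cap below 0.03 m/s and value of joint vent_button below 0.001 m and contact force between cap and tape_measure below 0.05 N and contact force between cap and padlock below 0.05 N and contact force between cap and masking_tape below 0.05 N and contact force between cap and pliers below 0.05 N); the arm keeps its last pose, push and grip.
It fails at once if the tape measure moved more than 2 cm (distance of tape_measure from where it was at the start of the episode above 0.02 m).
It fails at once if the padlock moved more than 2 cm (distance of padlock from where it was at the start of the episode above 0.02 m).
It fails at once if the roll of masking tape moved more than 2 cm (distance of masking_tape from where it was at the start of the episode above 0.02 m).
It fails at once if the pliers moved more than 2 cm (distance of pliers from where it was at the start of the episode above 0.02 m).
It also fails if it takes over 56 s, if anything falls off the work surface, if the arm or the gripper's body presses on something with over 40 N, if the wrist force passes 120 N, or if a joint passes its speed limit or range.

### The arm

A 6-joint arm with a two-finger parallel gripper is mounted at the origin on a cart in front of the work surface, level with it; the furniture and walls round the work are solid. World frame = base frame: x ahead of the robot, y to its left, z up, the work surface at z = 0. Lengths are in mm, angles in rad, forces in N, time in s.
With the tool pointing down it reaches from about 275 to 750 mm from the base axis. Payload 10.2 kg.
Tool frame: the origin (TCP) lies midway between the tips of the shut fingers; the grasp point (between the pads) lies 19 mm behind it; y points along the fingers, z is the direction in which the jaws open and shut, and the axes are right-handed (so a half turn about y gives the same grasp; the last joint's range is limited). The gripper opens to 85 mm and grips with 20 to 120 N. Pads are 22 mm wide; open, the fingers measure 114 mm over their backs; the gripper's body (76 mm by 85 mm) begins 54 mm behind the grasp point. The pads swing forward as they close: fully open they stand 13 mm farther back than shut.
Start: joints at [-1.362, 0.313, 1.498, -0, 1.331, -0.223], TCP at [219.704, -476.824, 195.694] pointing down, gripper open.
Joint ranges: [-2.94, 2.94], [-0.97, 2.17], [0.19, 2.56], [-1.23, 4.37], [0.02, 3.11], [-2.88, 2.88]. Speed limits (rad/s): [2.39, 2.39, 3.01, 3.14, 3.14, 3.14].

### API

Orientations are given as a unit quaternion [w, x, y, z].
In Python, from rig import ctrl gives the robot as it stands.
- The arm moves only by the shell command python3 -m inch 'ROWS' [OPENING] [FORCE]. ROWS is JSON, one flat list of numbers, 6 for each row, row after row: the shift along the tool's x, y, z in cm, then the turn, a rotation vector about the tool's x, y, z in rad. A call has 1 to 8 rows; each row is the pose to reach, as a shift and turn from the pose commanded when the call began, along the tool's axes at that moment; what a row does not reach only later rows make up. A row lasts 1/12 s, in which the tool goes at most 41.7 mm and 7.16 degrees, less where a joint would pass 70% of its speed; a pose out of reach is approached as far as the arm can. A call with a gripper value outside its range is refused whole. OPENING is the gripper command: -1 is fully open, 1 is shut, values between are in proportion, set as the call begins (- or left out, the last holds). The fingers move at their own pace and stop on an object; FORCE is the grip in N (left out, the last holds). Time passes only in rows, so rows that repeat a pose let the fingers close. It gives the time, the measured TCP pose, the force and the opening at its end, in the units of the state.
- ctrl.sense(): the state, without advancing time (a new reading comes with each control period).
- ctrl.capture(name): name is "side" or "top"; returns the picture (480x640x3 uint8, red, green, blue); there is no depth.
- ctrl.get_calibration(name): a dict with "fx", "fy", "cx", "cy" (pixels), "k1" (the pictures are not rectified: a ray, as slopes to the right and down, at radius r is drawn at 1 + k1 r^2 times it, then the intrinsics apply), "world_to_cam" (4x4, takes a point from world to camera coordinates). Camera axes: x right, y down, z forward; pixel columns grow to the right and rows downward; lengths in mm; the calibration is good to about 2 mm. A picture is of the moment at which its call begins. get_calibration takes no time and is no camera call.
- ctrl.finish_job(): hands the job in, once; it reports no verdict.
Trained networks look in the newest picture that a camera, given by its name, has taken for a name from the list of things; names that differ only in an ending like _2 or _b are one class to them, and where a whole thing is asked for, a point or a joint stands for the part that bears it (a point fixed in the world has none). Each returns a list of dicts, best first, with "score" (0 to 1); they miss things now and then, are a little off and sometimes report something else, mostly with a low value. They report only what shows in the picture. A call takes as long as a camera call.
- ctrl.search_frame(thing, camera): "uv" ([column, row] in pixels, amid what is visible of it).
The state is a dict: "time_s": time; "joints": joint angles; "dq": joint speeds; "tau": joint torques, N m; "eef_pos": TCP position; "ee_rot": TCP orientation; "force": force on the tool from outside, world axes, zero at the start; "wrist_torque": the same for the moment, N m; "grip_width": opening from 0.0 (shut) to 1.0 (fully open).
Only numpy, scipy, OpenCV 4.12 (cv2) and the standard library are available. Lean on these libraries where they do the work, as an engineer would, in place of code of your own. Each camera call takes 0.05 s, during which the arm holds its last target.

## Working session

There is one attempt and no reset: what is moved stays moved. The work goes in short steps, Python scripts to look and compute and a shell command to move; the robot and the scene stay as the last step left them, time stands still between calls to the robot, and variables do not carry over. Pictures are saved under pics/ and viewed, and the job is handed in when it is done.

```bash
ls; mkdir -p pics; cat > h.py <<'E'
import numpy as np, cv2
from rig import ctrl
from scipy.spatial.transform import Rotation as R
def ray(cam,uv):
    c=ctrl.get_calibration(cam)
    K=np.array([[c['fx'],0,c['cx']],[0,c['fy'],c['cy']],[0,0,1.]])
    p=cv2.undistortPoints(np.array([[uv]],float),K,np.array([c['k1'],0,0,0,0.]))[0,0]
    T=np.array(c['world_to_cam']);Ri=T[:3,:3].T
    return -Ri@T[:3,3], Ri@np.array([p[0],p[1],1])
def atz(cam,uv,z):
    o,d=ray(cam,uv); return o+d*(z-o[2])/d[2]
def proj(cam,P):
    c=ctrl.get_calibration(cam);T=np.array(c['world_to_cam'])
    K=np.array([[c['fx'],0,c['cx']],[0,c['fy'],c['cy']],[0,0,1.]])
    return cv2.projectPoints(np.array(P,float).reshape(-1,1,3),cv2.Rodrigues(T[:3,:3])[0],T[:3,3],K,np.array([c['k1'],0,0,0,0.]))[0][:,0]
def tri(ua,ub):
    o1,d1=ray('side',ua);o2,d2=ray('top',ub)
    A=np.stack([d1,-d2],1);s=np.linalg.lstsq(A,o2-o1,rcond=None)[0]
    a=o1+s[0]*d1;b=o2+s[1]*d2
    return (a+b)/2,np.linalg.norm(a-b)
def q2R(q): return R.from_quat([q[1],q[2],q[3],q[0]])
def snap(cam,name):
    im=ctrl.capture(cam);cv2.imwrite(f'pics/{name}.png',im[:,:,::-1]);return im
def shift(target,quat=None):
    s=ctrl.sense();r=q2R(s['ee_rot'])
    print('shift cm tool',np.round(r.inv().apply(np.array(target)-s['eef_pos'])/10,2))
E
python3 - <<'E'
from h import *
for c in('side','top'):
    snap(c,c+'0')
    for t in('air_unit','vent_button_top','cap_grip','cap','tape_measure','padlock','masking_tape','pliers'):
        print(c,t,[(np.round(d['uv'],1).tolist(),round(d['score'],2)) for d in ctrl.search_frame(t,c)[:2]])
    k=ctrl.get_calibration(c);print(ray(c,(320,240)))
s=ctrl.sense();print(s);print(q2R(s['ee_rot']).as_matrix().round(3))
E
```

```text
pics
side air_unit [([303.0, 245.5], 0.58)]
side vent_button_top [([284.0, 226.0], 0.5), ([316.2, 214.9], 0.26)]
side cap_grip [([315.5, 214.2], 0.96)]
side cap [([317.3, 216.0], 0.97)]
side tape_measure [([300.8, 354.3], 0.74)]
side padlock [([322.7, 326.0], 0.84)]
side masking_tape []
side pliers [([237.1, 274.3], 0.64)]
(array([  411.40778598, -1009.31292484,   749.25492369]), array([ 0.12475321,  0.78422062, -0.60799514]))
top air_unit [([281.1, 269.0], 0.74), ([300.4, 327.8], 0.67)]
top vent_button_top [([276.3, 280.0], 0.55)]
top cap_grip [([278.4, 245.9], 0.74)]
top cap [([279.1, 245.4], 0.7)]
top tape_measure [([422.4, 278.8], 0.78)]
top padlock [([275.4, 281.3], 0.67), ([383.3, 256.4], 0.65)]
top masking_tape [([255.0, 132.5], 0.7), ([385.5, 254.8], 0.4)]
top pliers [([302.6, 330.0], 0.65)]
(array([ 497.29461849, -183.75556247, 1080.07084355]), array([ 0.06525496,  0.00506523, -0.99796969]))
{'time_s': 0.9, 'joints': array([-1.36242697e+00,  3.12896062e-01,  1.49770539e+00, -1.54963453e-05,
        1.33103680e+00, -2.23421688e-01]), 'dq': array([ 3.09781296e-04, -1.21677003e-03,  1.15085118e-03, -5.62893085e-05,
       -1.51386473e-04, -1.50131767e-03]), 'tau': array([ 9.59387071e-04, -4.12156141e+01, -2.59901047e+01, -2.48312108e-04,
        4.40035947e-04, -2.17697425e-05]), 'eef_pos': array([ 219.68434917, -476.8179662 ,  195.69416268]), 'ee_rot': array([ 0.15147407, -0.15148447,  0.69070714, -0.69067482]), 'force': array([ 0.90906309,  0.72198865, -0.11949702]), 'wrist_torque': array([0.03437707, 0.03509941, 0.01800555]), 'grip_width': 1.0005351077084634}
[[-0.908 -0.     0.419]
 [-0.419  0.    -0.908]
 [ 0.    -1.    -0.   ]]
```

View pics/side0.png

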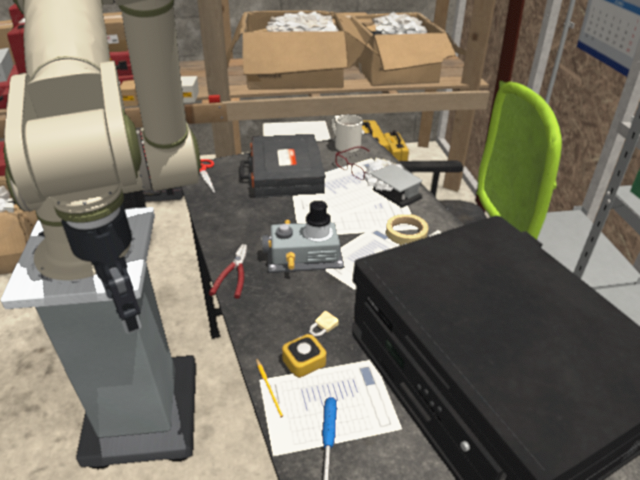

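View pics/top0.png

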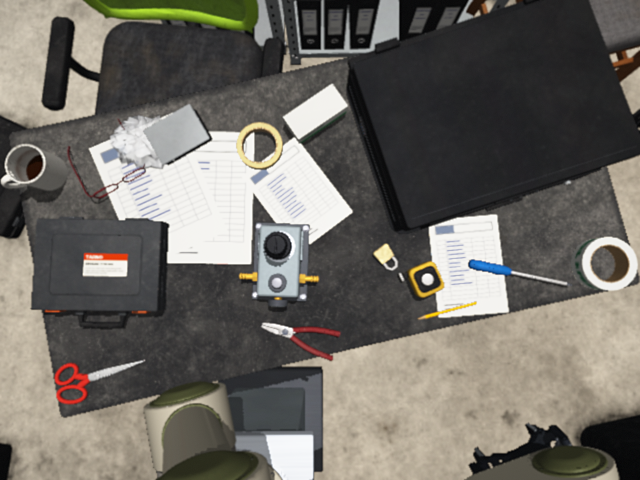

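```bash
python3 - <<'E'
from h import *
a=cv2.imread('pics/top0.png')[180:380,200:460];cv2.imwrite('pics/topz.png',cv2.resize(a,None,fx=3,fy=3,interpolation=2))
a=cv2.imread('pics/side0.png')[170:310,220:400];cv2.imwrite('pics/sidez.png',cv2.resize(a,None,fx=4,fy=4,interpolation=2))
E
```

```text
(no output)
```

View pics/topz.png

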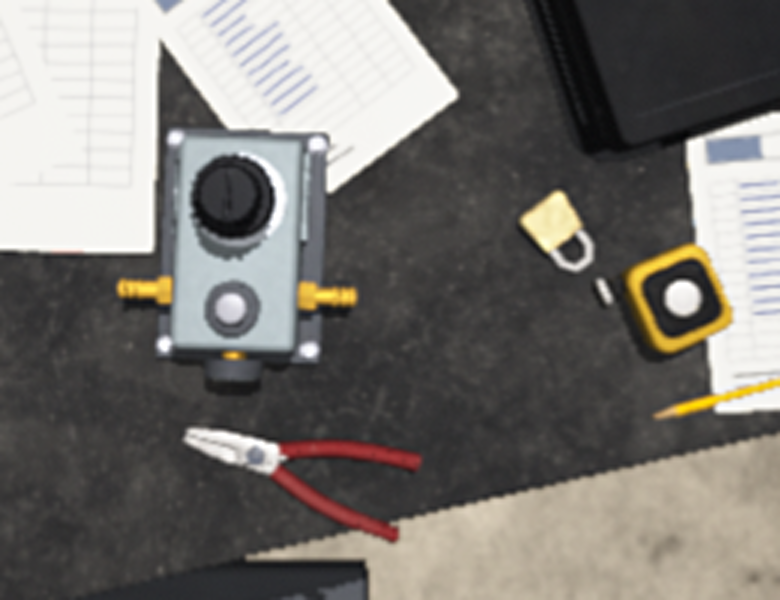

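View pics/sidez.png

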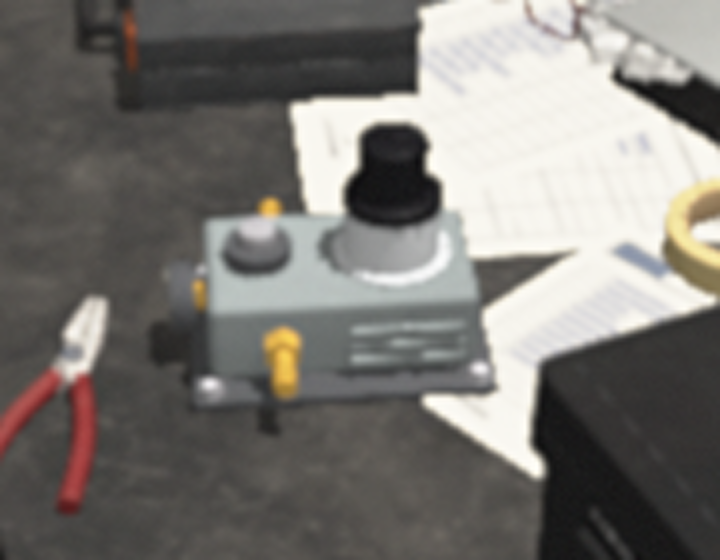

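The side picture shows the unit at about (300,245), with the button top at (284,228) and the cap top at (319,206). In the top picture the button is at (277,283) and the cap top at (277,244). The pliers are on the robot side of the unit, and the roll, padlock and tape are well away. Next I measure these points.

```bash
python3 - <<'E'
from h import *
b=(231/3+200-.3,308/3+180-.3);c=(232/3+200-.3,192/3+180-.3)
bs=(258/4+220-.3,231/4+170-.3);cs=(396/4+220-.3,143/4+170-.3)
print('button',tri(bs,b),atz('top',b,78),atz('side',bs,78))
print('captop',tri(cs,c),atz('top',c,137),atz('side',cs,137))
# foot bolts (z~6-10) corners of foot
F=[(176,137),(316,143),(310,350),(164,345)]
P=[atz('top',(u/3+199.7,v/3+179.7),10) for u,v in F];print(np.round(P,1));ctr=np.mean(P,0)
x=P[0]-P[3]+P[1]-P[2];print('ctr',ctr,'yaw',np.degrees(np.arctan2(x[1],x[0])))
T=[(180,138),(310,143),(297,358),(174,348)]
P=[atz('top',(u/3+199.7,v/3+179.7),60) for u,v in T];print(np.round(P,1),np.mean(P,0));
x=P[0]-P[3]+P[1]-P[2];print('yaw',np.degrees(np.arctan2(x[1],x[0])))
E
```

```text
button (array([476.91250918, -89.58565179,  79.63095171]), np.float64(0.2861809023395196)) [476.73654415 -89.41852102  78.        ] [477.21441132 -87.36450576  78.        ]
captop (array([552.76129505, -95.5083904 , 135.10010955]), np.float64(0.3664162460918967)) [552.46801108 -95.66425708 137.        ] [552.50704973 -98.34491793 137.        ]
[[ 600.7  -42.7   10. ]
 [ 595.4 -145.6   10. ]
 [ 444.6 -140.4   10. ]
 [ 449.   -34.3   10. ]]
ctr [522.43802375 -90.73515183  10.        ] yaw -2.5597649445592277
[[ 595.2  -52.1   60. ]
 [ 590.9 -143.2   60. ]
 [ 441.6 -133.4   60. ]
 [ 449.1  -48.2   60. ]] [519.20534049 -94.21070962  60.        ]
yaw -2.634133853566651
```

```bash
python3 -m inch '[-39.6,0,-24.4,0,0,0,-39.6,0,-24.4,0,0,0,-39.6,0,-24.4,0,0,0,-39.6,0,-24.4,0,0,0,-39.6,0,-24.4,0,0,0,-39.6,0,-24.4,0,0,0,-39.6,0,-24.4,0,0,0,-39.6,0,-24.4,0,0,0]' 1 20; python3 -c "
from h import *
shift([477,-90,110])"
```

```text
time_s: 1.57
eef_pos: [405.0, -197.4, 196.0]
ee_rot: [-0.152, 0.151, -0.691, 0.691]
force: [0.4, -0.7, 0.0]
grip_width: 0.002
shift cm tool [-11.03   8.59  -6.75]
```

```bash
python3 -m inch '[-11,0,-6.8,0,0,0,-11,0,-6.8,0,0,0,-11,0,-6.8,0,0,0,-11,0,-6.8,0,0,0,-11,3,-6.8,0,0,0,-11,6,-6.8,0,0,0,-11,8.6,-6.8,0,0,0,-11,8.6,-6.8,0,0,0]'; python3 - <<'E'
from h import *
shift([477,-90,79])
for c in('side','top'): snap(c,c+'1')
a=cv2.imread('pics/side1.png')[150:310,200:400];cv2.imwrite('pics/side1z.png',cv2.resize(a,None,fx=4,fy=4))
E
```

```text
time_s: 2.23
eef_pos: [473.2, -90.5, 105.6]
ee_rot: [0.149, -0.154, 0.692, -0.689]
force: [-1.0, 0.6, -1.5]
grip_width: -0.0
shift cm tool [-0.38  2.66  0.13]
```

View pics/side1z.png

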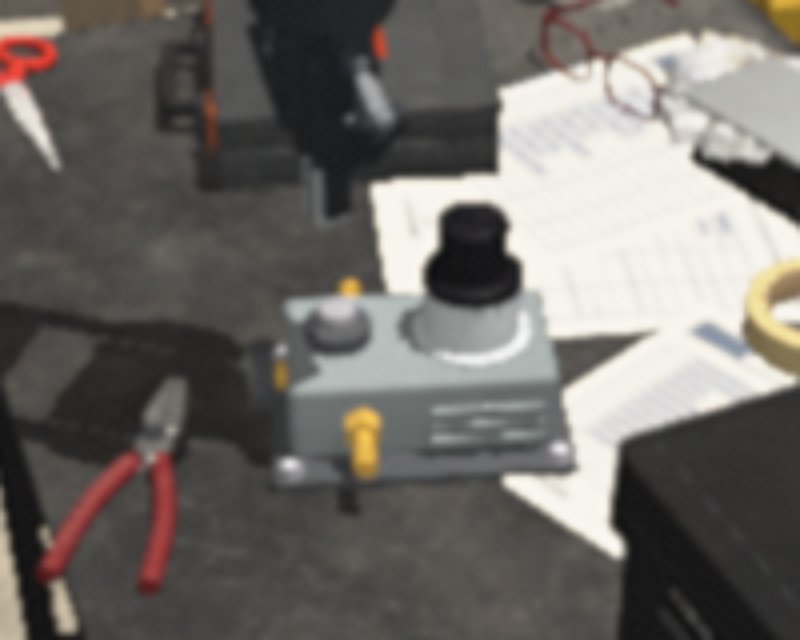

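View pics/top1.png

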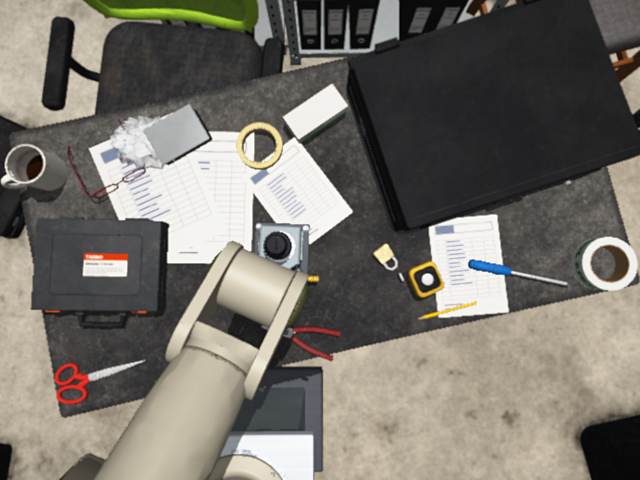

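```bash
python3 - <<'E'
from h import *
s=ctrl.sense();print(s['eef_pos'],s['dq'].round(3),s['force'],s['joints'].round(3))
print(proj('side',[s['eef_pos'],[477,-90,78],[473,-50,130]]),q2R(s['ee_rot']).as_matrix().round(3))
snap('side','side2')
a=cv2.imread('pics/side2.png')[150:310,200:400];cv2.imwrite('pics/side2z.png',cv2.resize(a,None,fx=4,fy=4))
shift([477,-90,79])
E
```

```text
[475.76527805 -91.67437754 110.21669037] [-0.    -0.033 -0.036  0.001  0.005  0.002] [-0.02611707 -1.28725303  1.02351501] [-0.433  0.314  1.735 -0.     1.093  0.706]
[[283.24602212 216.67933083]
 [284.21621026 228.15126064]
 [279.95906541 198.78174265]] [[-0.908 -0.     0.418]
 [-0.418  0.    -0.908]
 [ 0.    -1.    -0.   ]]
shift cm tool [-0.13  3.22 -0.16]
```

View pics/side2z.png

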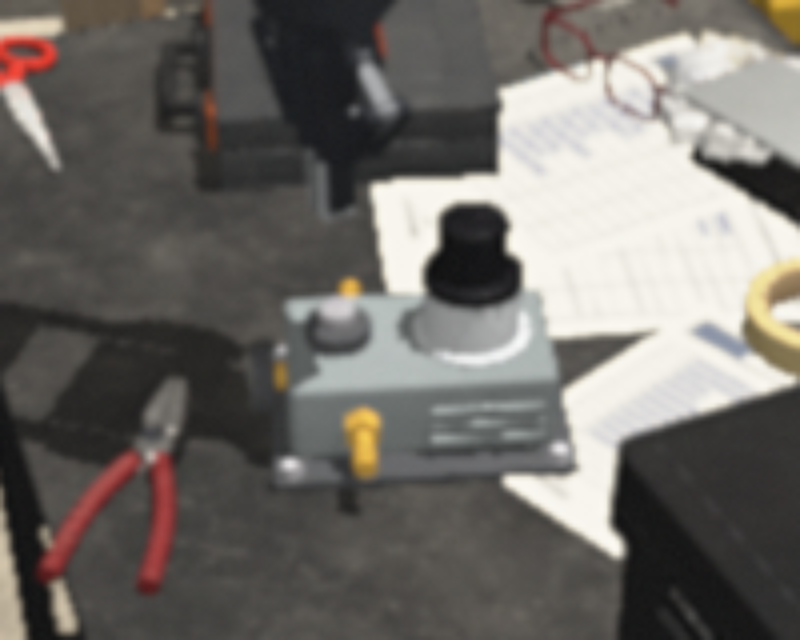

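```bash
python3 - <<'E'
from h import *
print(proj('side',[[219.7,-476.8,195.7],[219.7,-476.8,195.7+13]]),proj('top',[[219.7,-476.8,195.7],[475.8,-91.7,110]]))
# points along line of sight of observed tip
o,d=ray('side',(283.7,203))
for z in (80,95,110,125,140,150): print(o+d*(z-o[2])/d[2])
a=cv2.imread('pics/side0.png')[170:350,30:230];cv2.imwrite('pics/s0z.png',cv2.resize(a,None,fx=3,fy=3))
a=cv2.imread('pics/top1.png')[200:380,180:360];cv2.imwrite('pics/t1z.png',cv2.resize(a,None,fx=3,fy=3))
E
```

```text
[[130.73954363 332.81411941]
 [128.70740071 326.66431006]] [[493.05160646 431.57044605]
 [276.33116495 283.17879812]]
[485.13081772   7.96192628  80.        ]
[483.47846458 -14.83823884  95.        ]
[481.82611144 -37.63840396 110.        ]
[480.1737583  -60.43856908 125.        ]
[478.52140515 -83.2387342  140.        ]
[477.41983639 -98.43884428 150.        ]
```

View pics/s0z.png

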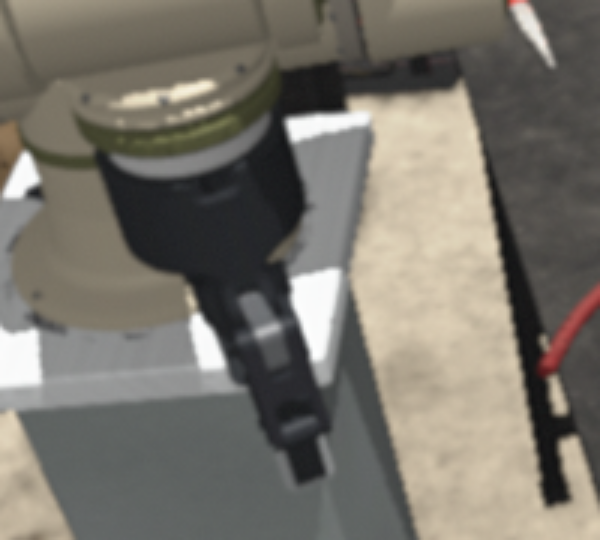

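View pics/t1z.png

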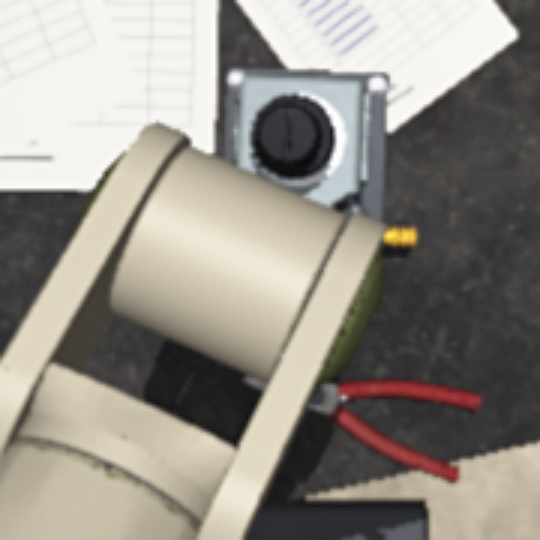

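```bash
python3 - <<'E'
from h import *
for y,zz in((-92,110),(-38,110),(-92,150)):
  print(y,zz,'top',proj('top',[[476,y,z] for z in (110,250,350,400)]).round().tolist(),'side',proj('side',[[476,y,zz+z] for z in (0,50,100,150,200,250)]).round().tolist())
E
```

```text
-92 110 top [[276.0, 283.0], [269.0, 285.0], [261.0, 287.0], [257.0, 288.0]] side [[283.0, 217.0], [283.0, 197.0], [282.0, 177.0], [281.0, 155.0], [280.0, 132.0], [279.0, 108.0]]
-38 110 top [[249.0, 283.0], [237.0, 285.0], [225.0, 287.0], [218.0, 288.0]] side [[281.0, 203.0], [280.0, 184.0], [280.0, 164.0], [279.0, 143.0], [278.0, 121.0], [277.0, 97.0]]
-92 150 top [[276.0, 283.0], [269.0, 285.0], [261.0, 287.0], [257.0, 288.0]] side [[283.0, 201.0], [282.0, 181.0], [281.0, 160.0], [280.0, 137.0], [279.0, 113.0], [278.0, 88.0]]
```

View pics/side2.png

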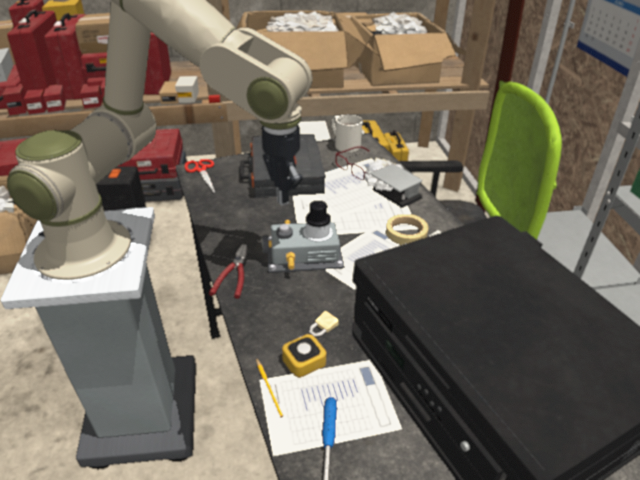

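```bash
python3 - <<'E'
from h import *
p=np.array([219.7,-476.8,208.7]);z=np.array([.419,-.908,0])
print(proj('side',[p+46*z,p-46*z,p+46*z+[0,0,38],p-46*z+[0,0,38],p+[0,0,60]]))
E
```

```text
[[138.81917503 347.53200538]
 [119.47933812 307.43290998]
 [132.65783079 328.64928612]
 [113.33996557 288.76813847]
 [118.80675297 296.36751013]]
```

```bash
python3 - <<'E'
from h import *
a=cv2.imread('pics/top0.png')[380:480,440:640];cv2.imwrite('pics/t0z.png',cv2.resize(a,None,fx=4,fy=4))
p=np.array([219.7,-476.8,208.7]);z=np.array([.419,-.908,0])
for h in(0,38):print(proj('top',[p+50*z+[0,0,h],p-50*z+[0,0,h],p+[0,0,h]]))
E
```

```text
[[522.10363213 421.53916186]
 [469.35887848 446.69017261]
 [495.72311053 434.07915126]]
[[531.69355575 428.7526495 ]
 [476.40946582 455.10725258]
 [504.04035684 441.89037835]]
```

View pics/t0z.png

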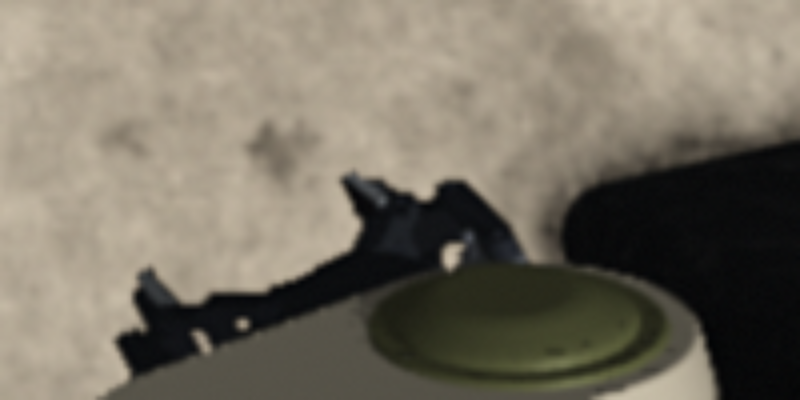

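```bash
python3 - <<'E'
from h import *
print(tri((131.7,330),(527.5,424.5)))
p=np.array([219.7,-476.8,195.7]);z=np.array([.419,-.908,0]);print(p+46*z)
E
```

```text
(array([ 241.35851658, -518.13330613,  242.66516015]), np.float64(8.992817340322135))
[ 238.974 -518.568  195.7  ]
```

The fingertips look about 35-40 mm higher than the reported TCP in both views, while their x and y agree. I'll line the jaws up with the unit's y axis, for clearance beside the cap, and come down slowly on force.

```bash
python3 -m inch '[0,0.5,-0.16,0,0.12,0,0,0.5,-0.16,0,0.24,0,0,1,-0.16,0,0.36,0,0,1.5,-0.16,0,0.49,0,0,2,-0.16,0,0.49,0,0,2.2,-0.16,0,0.49,0,0,2.2,-0.16,0,0.49,0,0,2.2,-0.16,0,0.49,0]'; python3 - <<'E'
from h import *
snap('side','side3')
a=cv2.imread('pics/side3.png')[150:310,200:400];cv2.imwrite('pics/side3z.png',cv2.resize(a,None,fx=4,fy=4))
s=ctrl.sense();print(s['eef_pos'],s['force'],proj('side',[s['eef_pos']]),q2R(s['ee_rot']).as_matrix().round(3))
shift([476,-90,80])
E
```

```text
time_s: 3.05
eef_pos: [475.4, -90.2, 88.3]
ee_rot: [0.019, -0.02, -0.707, 0.707]
force: [0.3, -0.0, 0.2]
grip_width: -0.002
[475.32334423 -90.18346789  88.25777982] [-0.57790138  0.6657427  -1.09115634] [[283.31542603 224.49933835]] [[-0.998  0.001 -0.056]
 [ 0.056 -0.    -0.998]
 [-0.001 -1.     0.   ]]
shift cm tool [-0.07  0.83 -0.02]
```

View pics/side3z.png

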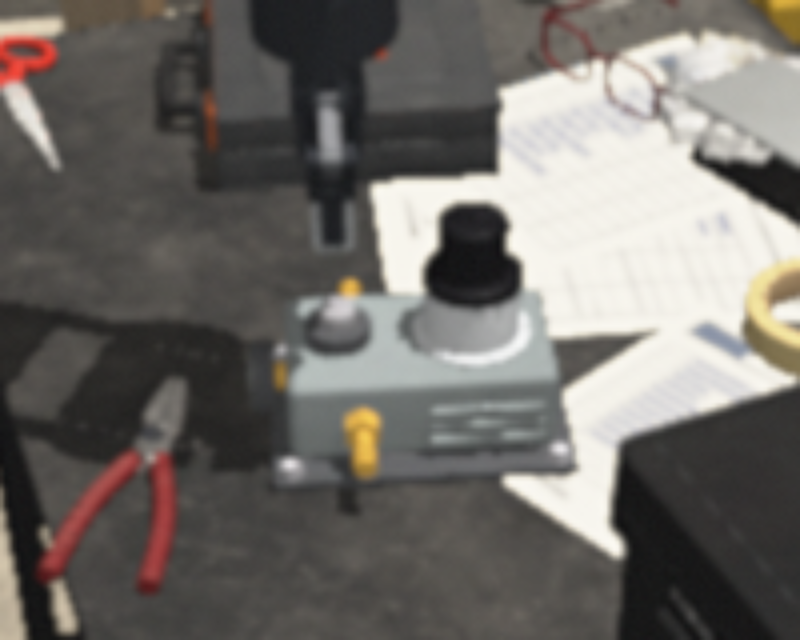

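The fingertips are at about (283,212), 12 px above the projected TCP, so the true tip is about 33 mm above it. The tip is directly over the button. I'll descend in small steps and watch the force.

```bash
python3 -m inch '[0,0.4,0,0,0,0,0,0.8,0,0,0,0,0,0.8,0,0,0,0,0,0.8,0,0,0,0]'; python3 -m inch '[0,0.4,0,0,0,0,0,0.8,0,0,0,0,0,0.8,0,0,0,0,0,0.8,0,0,0,0]';python3 -m inch '[0,0.4,0,0,0,0,0,0.8,0,0,0,0,0,0.8,0,0,0,0,0,0.8,0,0,0,0]'
```

```text
time_s: 3.43
eef_pos: [474.9, -89.9, 79.4]
ee_rot: [-0.021, 0.02, 0.707, -0.707]
force: [0.4, -0.3, 0.4]
grip_width: -0.005
time_s: 3.77
eef_pos: [474.9, -89.9, 71.4]
ee_rot: [-0.021, 0.02, 0.707, -0.707]
force: [-0.4, 0.4, -0.6]
grip_width: 0.0
time_s: 4.1
eef_pos: [474.9, -89.9, 63.4]
ee_rot: [-0.021, 0.02, 0.707, -0.707]
force: [-0.2, -0.8, 0.4]
grip_width: -0.0
```

```bash
python3 -m inch '[0,0.4,0,0,0,0,0,0.8,0,0,0,0,0,0.8,0,0,0,0]'; python3 - <<'E'
from h import *
s=ctrl.sense();print(s['eef_pos'],s['force'])
snap('side','side4')
a=cv2.imread('pics/side4.png')[150:310,200:400];cv2.imwrite('pics/side4z.png',cv2.resize(a,None,fx=4,fy=4))
E
```

```text
time_s: 4.35
eef_pos: [474.6, -89.8, 54.9]
ee_rot: [-0.021, 0.02, 0.707, -0.707]
force: [0.5, -0.6, -0.3]
grip_width: -0.001
[474.58242076 -89.80320816  54.85612803] [ 0.45824585 -0.56184014 -0.25142508]
```

View pics/side4z.png

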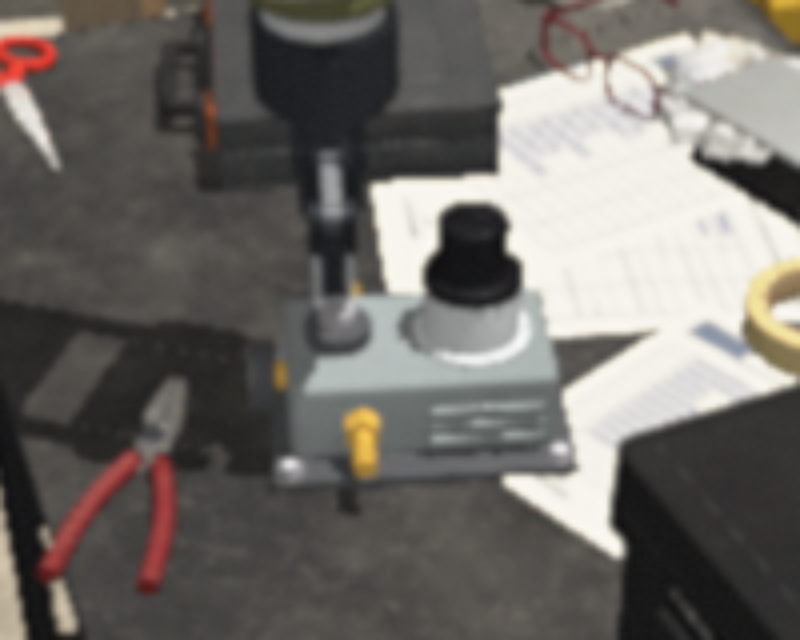

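The tip is at about (283,226), just over the button top. I'll shift it slightly towards +x and go down in 2 mm steps.

```bash
python3 -m inch '[-0.2,0.2,0,0,0,0,-0.2,0.2,0,0,0,0,-0.2,0.2,0,0,0,0]'; for i in 1 2 3; do python3 -m inch '[0,0.2,0,0,0,0,0,0.2,0,0,0,0,0,0.2,0,0,0,0]' | grep -E "eef|force"; done
```

```text
time_s: 4.65
eef_pos: [477.1, -90.1, 53.7]
ee_rot: [0.021, -0.021, -0.707, 0.707]
force: [0.4, -0.1, -0.6]
grip_width: -0.001
eef_pos: [477.0, -90.1, 51.6]
force: [-0.9, 0.2, -1.0]
eef_pos: [477.0, -90.1, 49.6]
force: [-0.1, -0.4, 0.4]
eef_pos: [477.0, -90.1, 47.6]
force: [0.0, 0.0, 0.3]
```

```bash
for i in 1 2 ; do python3 -m inch '[0,0.2,0,0,0,0,0,0.2,0,0,0,0,0,0.2,0,0,0,0]' | grep -E "eef|force"; done
```

```text
eef_pos: [477.2, -90.2, 45.8]
force: [0.4, 0.7, 1.4]
eef_pos: [477.2, -90.2, 43.8]
force: [0.7, 0.3, 3.4]
```

```bash
for i in 1 2 ; do python3 -m inch '[0,0.15,0,0,0,0,0,0.15,0,0,0,0,0,0.15,0,0,0,0]' | grep -E "eef|force"; done
```

```text
eef_pos: [477.2, -90.2, 42.3]
force: [0.5, -0.0, 3.0]
eef_pos: [477.2, -90.2, 40.8]
force: [0.9, 0.7, 4.7]
```

```bash
for i in 1 2 ; do python3 -m inch '[0,0.1,0,0,0,0,0,0.1,0,0,0,0,0,0.1,0,0,0,0]' | grep -E "eef|force"; done
```

```text
eef_pos: [477.3, -90.2, 40.3]
force: [-1.8, 1.5, 11.1]
eef_pos: [477.3, -90.2, 40.2]
force: [-5.3, 1.0, 21.5]
```

The hard stop came at TCP z = 40.3 after 6 mm of travel, with the spring force as specified. The button is fully down, and the shut tips are 31.7 mm above the reported TCP. Now I go up.

```bash
python3 -m inch '[0,-1,0,0,0,0,0,-3,0,0,0,0,0,-7,0,0,0,0,0,-11,0,0,0,0,0,-11,0,0,0,0,0,-11,0,0,0,0,0,-11,0,0,0,0]'; python3 - <<'E'
from h import *
for c in('side','top'): snap(c,c+'5')
a=cv2.imread('pics/side5.png')[150:310,200:400];cv2.imwrite('pics/side5z.png',cv2.resize(a,None,fx=4,fy=4))
a=cv2.imread('pics/top0.png')[230:260,260:295];cv2.imwrite('pics/capz.png',cv2.resize(a,None,fx=16,fy=16,interpolation=2))
shift([552.3,-95.3,150])
E
```

```text
time_s: 7.48
eef_pos: [476.3, -89.8, 147.7]
ee_rot: [-0.021, 0.02, 0.707, -0.707]
force: [-0.4, -0.3, -0.1]
grip_width: 0.001
shift cm tool [-7.63 -0.31  0.11]
```

View pics/side5z.png

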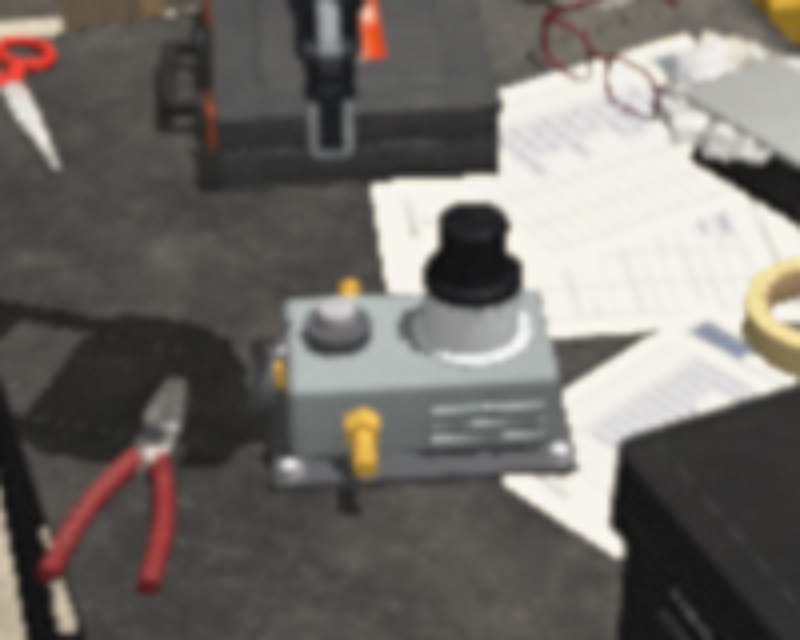

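View pics/capz.png

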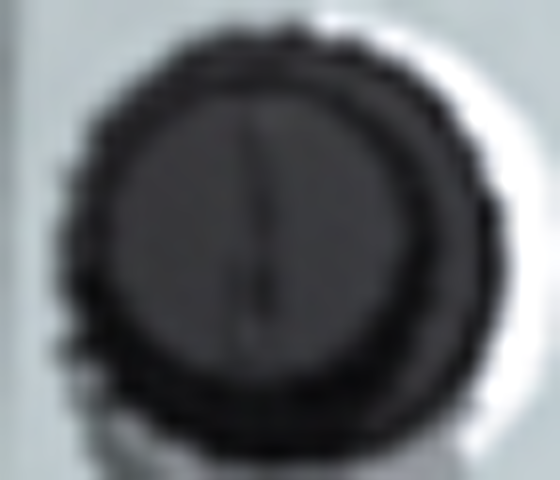

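```bash
python3 - <<'E'
from h import *
print(atz('top',(257/16+259.5,232/16+229.5),137),atz('top',(281/16+259.5,243/16+229.5),104))
print(proj('side',[[477,-90,78],[552.3,-94,137]]),proj('top',[[477,-90,78],[552.3,-94,137]]))
E
```

```text
[551.90962917 -92.81257963 137.        ] [552.41538579 -92.63845693 104.        ]
[[284.21621026 228.15126064]
 [318.30858468 204.35064338]] [[276.98411612 282.23489174]
 [276.17489755 243.79371593]]
```

The button is back up. Cap axis from the two pictures: (552.3, -93.5). I move over it and open the gripper.

```bash
python3 -m inch '[-4,0,0,0,0,0,-7.6,0,0,0,0,0,-7.6,0,0,0,0,0,-7.6,0,0,0,0,0,-7.6,0,0,0,0,0,-7.6,0,0,0,0,0,-7.6,0,0,0,0,0]' -1; python3 - <<'E'
from h import *
shift([552.3,-93.5,74]);print(ctrl.sense()['joints'])
E
```

```text
time_s: 8.17
eef_pos: [552.2, -94.4, 148.8]
ee_rot: [-0.021, 0.021, 0.707, -0.707]
force: [0.1, 0.8, -0.1]
grip_width: 0.974
shift cm tool [-0.01  7.48 -0.09]
[-3.78512602e-01  4.28828180e-01  1.45849007e+00  3.79001976e-05
  1.25463816e+00  1.25071382e+00]
```

```bash
python3 -m inch '[0,2,-0.1,0,0,0,0,4,-0.1,0,0,0,0,5,-0.1,0,0,0,0,5,-0.1,0,0,0,0,5,-0.1,0,0,0]'; python3 - <<'E'
from h import *
for c in('side','top'): snap(c,c+'6')
a=cv2.imread('pics/side6.png')[130:290,220:420];cv2.imwrite('pics/side6z.png',cv2.resize(a,None,fx=4,fy=4))
shift([552.3,-93.5,74])
E
```

```text
time_s: 8.58
eef_pos: [552.9, -93.6, 99.2]
ee_rot: [-0.021, 0.021, 0.707, -0.707]
force: [-0.9, -0.5, 1.3]
grip_width: 1.005
shift cm tool [ 0.13  2.6  -0.02]
```

View pics/side6z.png

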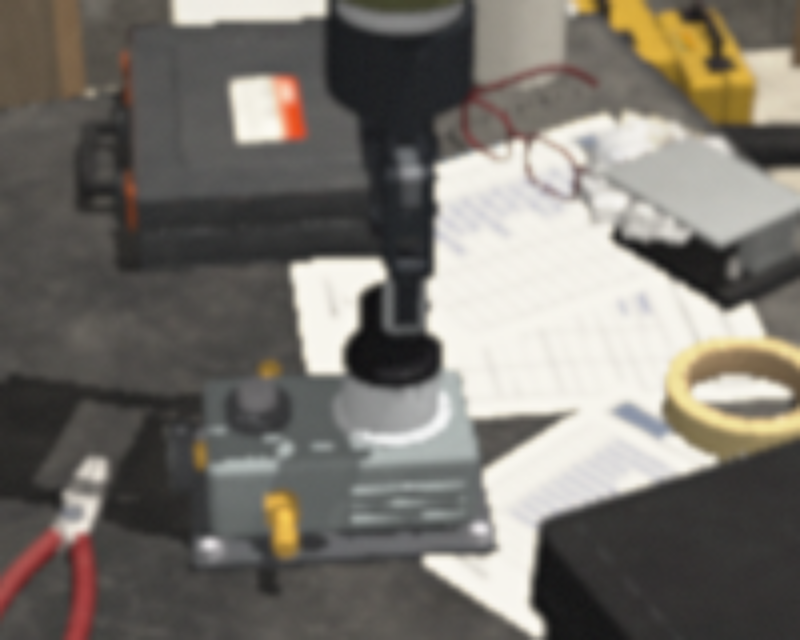

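The near finger is in front of the grip at about (321,212), so the fingers straddle the cap. I descend to TCP z = 74 and then close.

```bash
python3 -m inch '[0,1,0,0,0,0,0,2,0,0,0,0,0,2.5,0,0,0,0,0,2.5,0,0,0,0]';python3 -m inch '[0,0,0,0,0,0,0,0,0,0,0,0,0,0,0,0,0,0,0,0,0,0,0,0,0,0,0,0,0,0,0,0,0,0,0,0,0,0,0,0,0,0,0,0,0,0,0,0]' 1 60; python3 - <<'E'
from h import *
for c in('side','top'): snap(c,c+'7')
a=cv2.imread('pics/side7.png')[130:290,220:420];cv2.imwrite('pics/side7z.png',cv2.resize(a,None,fx=4,fy=4))
s=ctrl.sense();print(s['eef_pos'],s['force'],s['wrist_torque'],s['grip_width'])
E
```

```text
time_s: 9.02
eef_pos: [552.1, -93.2, 72.0]
ee_rot: [-0.022, 0.02, 0.707, -0.706]
force: [-0.1, -0.1, 0.5]
grip_width: 1.0
time_s: 9.68
eef_pos: [553.4, -93.7, 74.4]
ee_rot: [0.02, -0.021, -0.707, 0.707]
force: [-1.4, 0.1, 5.1]
grip_width: 0.449
[553.36685828 -93.69496517  74.42462392] [-1.41495757  0.15036567  6.70485777] [0.05751405 0.14982555 0.03463053] 0.4450824671436156
```

View pics/side7z.png

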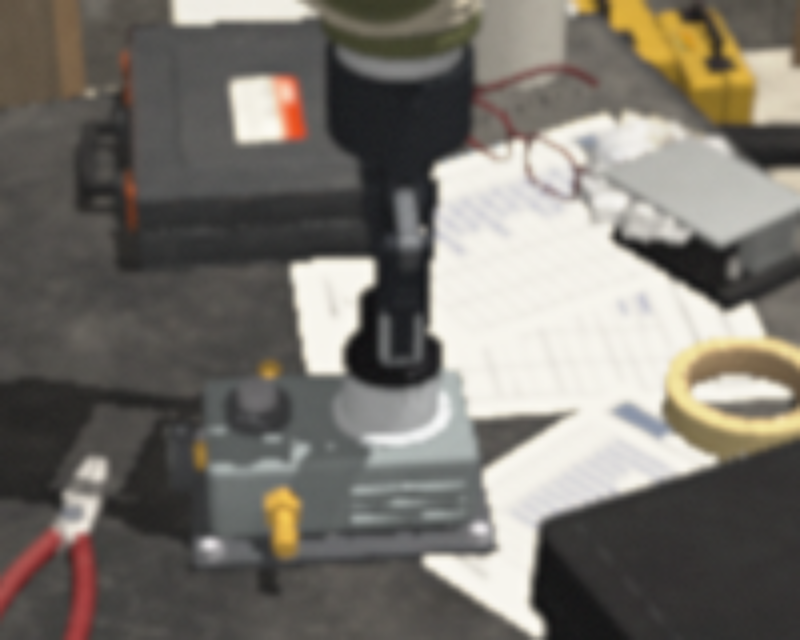

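The grip is on the cap: opening 0.445 (about 38-40 mm) with balanced forces. First I test counter-clockwise, which would loosen a right-hand thread, in small steps.

```bash
cat > st.py <<'E'
from h import *
s=ctrl.sense();M=q2R(s['ee_rot']).as_matrix();print('yaw',np.degrees(np.arctan2(M[1,2],M[0,2])).round(2),s['eef_pos'].round(1),'F',s['force'].round(1),'T',s['wrist_torque'].round(2),'q6',s['joints'][5].round(3),'g',s['grip_width'].round(3))
E
python3 st.py; for i in 1 2 3; do python3 -m inch '[0,0,0,0,-0.06,0,0,0,0,0,-0.06,0,0,0,0,0,-0.06,0]' >/dev/null; python3 st.py; done
```

```text
Traceback (most recent call last):
  File "st.py", line 2, in <module>
    s=ctrl.sense();M=q2R(s['ee_rot']).as_matrix();print('yaw',np.degrees(np.arctan2(M[1,2],M[0,2])).round(2),s['eef_pos'].round(1),'F',s['force'].round(1),'T',s['wrist_torque'].round(2),'q6',s['joints'][5].round(3),'g',s['grip_width'].round(3))
                                                                                                                                                                                                                           ^^^^^^^^^^^^^^^^^^^^^
AttributeError: 'float' object has no attribute 'round'
Traceback (most recent call last):
  File "st.py", line 2, in <module>
    s=ctrl.sense();M=q2R(s['ee_rot']).as_matrix();print('yaw',np.degrees(np.arctan2(M[1,2],M[0,2])).round(2),s['eef_pos'].round(1),'F',s['force'].round(1),'T',s['wrist_torque'].round(2),'q6',s['joints'][5].round(3),'g',s['grip_width'].round(3))
                                                                                                                                                                           
[... 651 characters left out ...]
          ^^^^^^^^^^^^^^^^^^^^^
AttributeError: 'float' object has no attribute 'round'
Traceback (most recent call last):
  File "st.py", line 2, in <module>
    s=ctrl.sense();M=q2R(s['ee_rot']).as_matrix();print('yaw',np.degrees(np.arctan2(M[1,2],M[0,2])).round(2),s['eef_pos'].round(1),'F',s['force'].round(1),'T',s['wrist_torque'].round(2),'q6',s['joints'][5].round(3),'g',s['grip_width'].round(3))
                                                                                                                                                                                                                           ^^^^^^^^^^^^^^^^^^^^^
AttributeError: 'float' object has no attribute 'round'
```

```bash
sed -i "s/s\['grip_width'\].round(3)/round(s['grip_width'],3)/" st.py
python3 st.py; for i in 1 2 ; do python3 -m inch '[0,0,0,0,-0.06,0,0,0,0,0,-0.06,0,0,0,0,0,-0.06,0]' >/dev/null; python3 st.py; done
```

```text
yaw -83.0 [553.5 -93.7  74.4] F [ 0.3 -0.5  5.4] T [0.14 0.08 0.08] q6 1.072 g 0.444
yaw -79.56 [553.5 -93.7  74.4] F [-0.2  0.1  5.7] T [0.17 0.05 0.05] q6 1.012 g 0.447
yaw -76.13 [553.4 -93.6  74.4] F [1.  0.3 6.1] T [0.17 0.05 0.12] q6 0.952 g 0.446
```

```bash
for i in 1 2 3 4; do python3 -m inch '[0,0,0,0,-0.06,0,0,0,0,0,-0.06,0,0,0,0,0,-0.06,0]' >/dev/null; python3 st.py; done
```

```text
yaw -72.68 [553.4 -93.5  74.4] F [-0.7  0.3  6.5] T [0.24 0.06 0.06] q6 0.892 g 0.447
yaw -69.24 [553.4 -93.5  74.4] F [-0.7  1.4  4.8] T [0.25 0.08 0.05] q6 0.832 g 0.449
yaw -65.8 [553.3 -93.4  74.4] F [-0.7  1.9  6.6] T [0.29 0.12 0.11] q6 0.772 g 0.448
yaw -62.37 [553.3 -93.3  74.4] F [-1.4  2.   5.8] T [0.35 0.2  0.12] q6 0.712 g 0.445
```

It has turned 31° with no stop and about 0.1 N m, well below slip torque, so this is the right way. I keep going to the stop.

```bash
for i in 1 2 ; do python3 -m inch '[0,0,0,0,-0.08,0,0,0,0,0,-0.16,0,0,0,0,0,-0.16,0]' >/dev/null; python3 st.py; done;  for i in 1 2 ; do python3 -m inch '[0,0,0,0,-0.04,0,0,0,0,0,-0.04,0,0,0,0,0,-0.04,0]' >/dev/null; python3 st.py; done
```

```text
yaw -52.98 [553.2 -93.1  74.4] F [-0.8  1.2  6.8] T [0.5  0.27 0.07] q6 0.548 g 0.449
yaw -43.82 [552.9 -92.8  74.4] F [-2.6  4.6  7.8] T [0.77 0.45 0.02] q6 0.388 g 0.45
yaw -41.75 [552.6 -92.6  74.4] F [-4.4  5.4  9.5] T [ 0.87  0.83 -0.02] q6 0.352 g 0.446
yaw -39.47 [552.1 -92.4  74.4] F [-8.   7.1 11. ] T [ 1.07  1.31 -0.17] q6 0.313 g 0.447
```

```bash
for i in 1 2 ; do python3 -m inch '[0,0,0,0,-0.03,0,0,0,0,0,-0.03,0,0,0,0,0,-0.03,0]' >/dev/null; python3 st.py; done
```

```text
yaw -37.77 [551.7 -92.2  74.4] F [-10.    6.3  12. ] T [ 1.22  1.68 -0.29] q6 0.283 g 0.451
yaw -36.12 [551.6 -92.1  74.4] F [-9.4  7.2 13.4] T [ 1.28  1.72 -0.82] q6 0.254 g 0.446
```

The hard stop showed at about 56°, where the twist torque rises to 0.8 N m. I back off slightly and lift slowly.

```bash
python3 -m inch '[0,0,0,0,0.05,0,0,0,0,0,0.05,0,0,0,0,0,0.05,0]' >/dev/null; python3 st.py; for i in 1 2 3 ; do python3 -m inch '[0,-0.2,0,0,0,0,0,-0.4,0,0,0,0,0,-0.4,0,0,0,0]' >/dev/null; python3 st.py; done
```

```text
yaw -38.93 [552.  -92.3  74.4] F [-7.9  6.4 11.8] T [ 1.12  1.41 -0.31] q6 0.303 g 0.45
yaw -38.91 [551.8 -92.4  77. ] F [-2.9  5.4 -1. ] T [ 1.2   0.62 -0.14] q6 0.303 g 0.444
yaw -38.91 [551.9 -92.5  80.9] F [-3.5  6.1 -2.4] T [ 1.1   0.65 -0.05] q6 0.303 g 0.449
yaw -38.9 [553.  -93.1  85.8] F [-1.   5.4 -2.5] T [ 1.02  0.21 -0.07] q6 0.303 g 0.447
```

```bash
python3 -m inch '[0,-0.4,0,0,0,0,0,-0.8,0,0,0,0,0,-1.2,0,0,0,0,0,-1.6,0,0,0,0,0,-2.2,0,0,0,0,0,-3,0,0,0,0,0,-3,0,0,0,0,0,-3,0,0,0,0]' >/dev/null; python3 st.py; python3 - <<'E'
from h import *
snap('side','side8')
a=cv2.imread('pics/side8.png')[130:290,220:420];cv2.imwrite('pics/side8z.png',cv2.resize(a,None,fx=4,fy=4))
E
```

```text
yaw -38.91 [553.2 -93.7 116.3] F [ 0.5  0.4 -1. ] T [ 0.01 -0.02  0.02] q6 0.303 g 0.447
```

View pics/side8z.png

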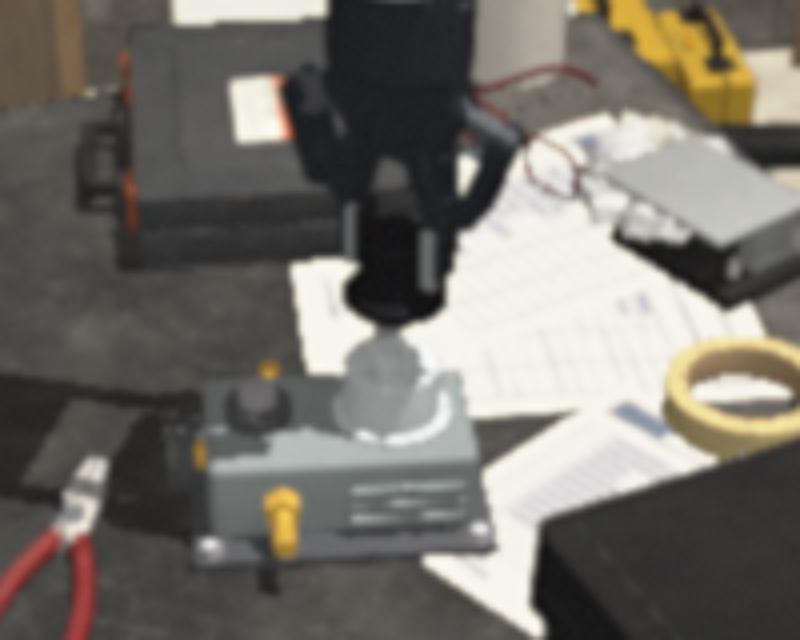

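The cap is out and upright in the fingers at about (318,198), and the open neck shows at about (317,217). I lift another 6 cm and let it settle.

```bash
python3 -m inch '[0,-0.8,0,0,0,0,0,-2,0,0,0,0,0,-3.4,0,0,0,0,0,-4.8,0,0,0,0,0,-6,0,0,0,0,0,-6,0,0,0,0,0,-6,0,0,0,0,0,-6,0,0,0,0]' >/dev/null; python3 -m inch '[0,0,0,0,0,0,0,0,0,0,0,0,0,0,0,0,0,0,0,0,0,0,0,0,0,0,0,0,0,0,0,0,0,0,0,0]'; python3 st.py; python3 - <<'E'
from h import *
for c in('side','top'): snap(c,c+'9')
a=cv2.imread('pics/side9.png')[100:380,200:450];cv2.imwrite('pics/side9z.png',cv2.resize(a,None,fx=2,fy=2))
print(np.abs(ctrl.sense()['dq']).max())
E
```

```text
time_s: 16.42
eef_pos: [553.0, -93.5, 175.6]
ee_rot: [0.305, -0.305, 0.638, -0.638]
force: [0.7, -0.1, -0.3]
grip_width: 0.445
yaw -38.9 [553.  -93.5 175.6] F [ 0.7 -0.1 -0.3] T [-0.02 -0.    0.08] q6 0.303 g 0.445
0.00199765469731844
```

View pics/side9z.png

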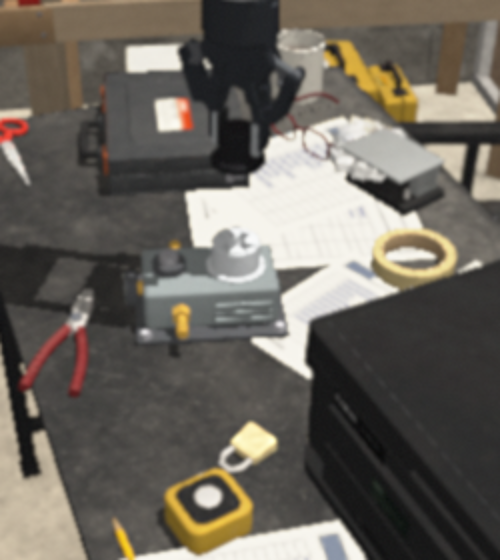

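View pics/top9.png

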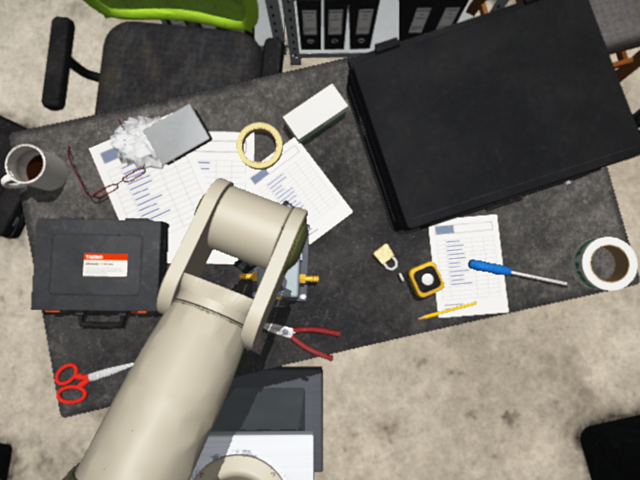

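The cap is held upright about 10 cm up at about (319,175). The neck is open, and the loose things sit where they were at the start. I hand in.

```bash
python3 -c "
from rig import ctrl
print(ctrl.finish_job())"
```

```text
the job is handed in; nothing more can be done
None
```

I vented the unit, unscrewed and lifted off the filler cap, and handed the job in at about 16.5 s of the 56 s, with the cap in the gripper. No verdict was reported.

- **Vent button:** I pressed it 6 mm to its hard stop; the reading reached 21 N at the end, against 5 N for the spring. It looked fully up again in the pictures before I touched the cap.
- **Thread:** It turned easily counter-clockwise to a hard stop about 56° from closed, so it is a right-hand thread. I tried only this direction, because it gave straight away; the other way went untested.
- **Finish:** The cap is upright and still, about 10 cm higher than when closed and well clear of the unit. The neck is open. The tape measure, padlock, masking tape and pliers look unmoved in the last pictures.
- **Disagreement:** The true fingertips sit about 32 mm farther back than the stated tool point. I saw this in both cameras and confirmed it when the fingers touched the button, then corrected for it. Side forces rose to about 10 N near the end of the turn, probably from gripping slightly off the cap's axis; they were gone once the cap was out.

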